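# Lock a vial carton into its nest

## Task

Slide the red lock on the metal carton nest fully open to its stop, lay the green carton of glass vials flat and square in the nest's pocket, same way up as it lies now, and then slide the lock fully home over the carton's end. The vials are glass, so set the carton down rather than dropping it, and leave everything else on the table where it stands.

Things in the scene. Friction and masses are not known exactly. Their poses are not given: they have to be found in the camera images.
- nest: Carton nest fixed to the table: aluminium plate 100 (x) by 276 (y) by 8 mm with a shallow pocket of dark steel jaws and, beyond the pocket's +y end, a lock slide on two rails. Origin on the table under the pocket's centre; z up, y along the pocket's length towards the lock. The plate spans y = -86 to +190 mm; a 32 mm high stop bar stands at y = 180 to 188 mm.
- pocket_floor (a point): Centre of the pocket's floor, 8 mm above the table. The pocket is 58 mm (nest x) by 156 mm (nest y); its walls rise to 15 mm and then flare outwards to 23 mm above the table. The middle 76 mm of both long sides have no wall, for the fingers.
- lock_slide (a joint): Travel of the lock slide along the nest's +y axis in m: 0 = fully home (its tongue reaches 23 mm over the pocket's +y end, 4 mm above a seated carton), 0.05 = fully open, at the stop (tongue 27 mm clear of the pocket). It moves stiffly (about 2 N) and stays where it is left; it starts home or nearly so.
- lock_grip (a point): On the red upright grip of the lock slide, 75 mm above the table. The grip is a plate 38 mm (nest x) by 14 mm (nest y) standing from 53 to 87 mm above the table; this point is on its middle plane. Below it a red tongue plate, 36 mm wide and 48 to 54 mm above the table, reaches from 17 mm behind to 51 mm in front (nest -y) of this point.
- carton: Dark green carton with orange spots, 52 (x) by 150 (y) by 36 (z) mm, 0.2 kg or so, lying flat on the table. Origin at the centre of its underside, z up, y along its length. Either end may face the lock.
- vial_capper: Equipment standing between nest and carton, to be gone round in front: a lever press on a cream base 305 (x) by 250 (y) by 190 mm whose front face lies 118 mm before the origin (-x), with an overhanging head from 370 mm up and a black lever ball 160 to 210 mm before the origin, 660 mm up. Origin on the table. A thin black cord leads from it to the table's front edge.
- tub: Bystander: clear round tub with a green lid, 67 mm wide, 55 mm high; origin at the centre of its underside.
- insert: Bystander: grey turned metal insert, 34 mm wide, 25 mm high; origin under its centre.
- die: Bystander: black knurled crimp die, 32 mm wide, 39 mm high; origin under its centre.
- amber_vial: Bystander: amber glass vial standing upright, 24 mm wide, 64 mm high; origin under its centre.
- white_vial: Bystander: clear glass vial with a white cap standing upright, 22 mm wide, 56 mm high; origin under its centre.
- hex_key: Bystander: black hex key lying flat, 34 by 83 by 7 mm; origin under its centre.

How it is judged:
By the outcome, as a careful person would: the job done as asked, in the order asked, and still so for the second after the job is handed in, with the robot touching nothing.
It also fails if it takes over 72 s, if anything falls off the work surface, if the arm or the gripper's body presses on something with over 40 N, if the wrist force passes 120 N, or if a joint passes its speed limit or range.

## Robot

A 7-joint arm with a two-finger parallel gripper is mounted at the origin on a cart in front of the work surface, level with it; the furniture and walls round the work are solid. World frame = base frame: x ahead of the robot, y to its left, z up, the work surface at z = 0. Lengths are in m, angles in rad, forces in N, time in s.
With the tool pointing down it reaches from about 0.4 to 0.875 m from the base axis. Payload 6.5 kg.
Tool frame: the origin (TCP) lies at the very end of the fingers, on their centre line; the grasp point (between the pads) lies 19 mm behind it; z points along the fingers, y is the line along which they close (so a half turn about z gives the same grasp; the last joint's range is limited). The gripper opens to 85 mm and grips with 20 to 120 N. Pads are 22 mm wide; open, the fingers measure 114 mm over their backs; the gripper's body (76 mm by 85 mm) begins 54 mm behind the grasp point. The pads swing forward as they close: fully open they stand 13 mm farther back than shut.
Start: joints at [1.16, 0.536, -0.004, 1.538, 0.003, 1.067, -0.071], TCP at [0.22, -0.612, 0.231] pointing down, gripper open.
Joint ranges: [-2.7, 2.7], [-0.37, 2.16], [-1.27, 1.26], [0.24, 2.4], [-1.31, 4.45], [0.19, 1.91], [-2.76, 2.76]. Speed limits (rad/s): [2.39, 2.39, 3.14, 3.14, 3.14, 3.14, 3.14].

## Interface

Orientations are given as a unit quaternion [x, y, z, w].
In Python, from plant import ctrl gives the robot as it stands.
- The arm moves only by the shell command python3 -m handwheel 'ROWS'. ROWS is JSON, a list of rows, each a list of 3 entries, a list of its own where there are three numbers: the shift along the tool's x, y, z in cm, then the turn, a rotation vector about the tool's x, y, z in rad, then the finger opening in cm, from 0 to 8.54. A call has 1 to 10 rows; each row is the pose to reach, as a shift and turn from the pose commanded when the call began, along the tool's axes at that moment; what a row does not reach only later rows make up. A row lasts 1/8 s, in which the tool goes at most 62.5 mm and 10.7 degrees, less where a joint would pass 70% of its speed; a pose out of reach is approached as far as the arm can. A call with a gripper value outside its range is refused whole. The fingers move at their own pace and stop on an object; the grip force is fixed at half the most. Time passes only in rows, so rows that repeat a pose let the fingers close. It gives the time, the measured TCP pose, the force, the opening and the grip force at its end, in the units of the state.
- ctrl.read_state(): the state, without advancing time (a new reading comes with each control period).
- ctrl.camera(name): name is "scene" or "side" or "wrist"; returns a dict with "frame" (400x640x3 uint8, blue, green, red), "fx", "fy", "cx", "cy" (pixels), "R" (3x3) and "t" (3): a world point X has camera coordinates R X + t. Camera axes: x right, y down, z forward; pixel columns grow to the right and rows downward; lengths in m; the calibration is good to about 2 mm. The wrist camera is an equidistant fisheye: a pixel r from the principal point sees the ray r / f radians off the axis. A picture is of the moment at which its call begins. There is no depth.
- ctrl.sign_off(): hands the job in; it is judged then, once.
The state is a dict: "time": time; "joint_positions": joint angles; "qvel": joint speeds; "tau": joint torques, N m; "tcp_pos": TCP position; "tcp_rot": TCP orientation; "wrist_force": force on the tool from outside, world axes, zero at the start; "ft_torque": the same for the moment, N m; "gripper_width": opening from 0.0 (shut) to 1.0 (fully open); "finger_force": force on a finger pad.
Only numpy, scipy, OpenCV 4.12 (cv2) and the standard library are available. Lean on these libraries where they do the work, as an engineer would, in place of code of your own. Each camera call takes 0.05 s, during which the arm holds its last target. There are 200 camera calls.

## Working session

There is one attempt and no reset: what is moved stays moved. The work goes in short steps, Python scripts to look and compute and a shell command to move; the robot and the scene stay as the last step left them, time stands still between calls to the robot, and variables do not carry over. Pictures are saved under pics/ and viewed, at most 10 in all, crops included, and the job is handed in when it is done.

```bash
ls; mkdir -p pics; cat > h.py <<'E'
import numpy as np, cv2
from plant import ctrl
from scipy.spatial.transform import Rotation as Ro
def ray(c,u,v,fish=False):
    if fish:
        d=np.array([u-c["cx"],v-c["cy"]]);r=np.hypot(*d)+1e-9;th=r/c["fx"]
        k=np.array([*(d/r*np.sin(th)),np.cos(th)])
    else: k=np.array([(u-c["cx"])/c["fx"],(v-c["cy"])/c["fy"],1.])
    R=np.array(c["R"]);t=np.array(c["t"])
    return -R.T@t, R.T@k
def onz(c,u,v,z,fish=False):
    o,d=ray(c,u,v,fish); return o+d*(z-o[2])/d[2]
def proj(c,X):
    k=np.array(c["R"])@X+np.array(c["t"]); return c["fx"]*k[0]/k[2]+c["cx"],c["fy"]*k[1]/k[2]+c["cy"]
E
python3 - <<'E'
from h import *
for n in("scene","side","wrist"):
    c=ctrl.camera(n); cv2.imwrite(f"pics/{n}0.png",c["frame"]); print(n,c["fx"],c["cx"],c["cy"],ray(c,c["cx"],c["cy"]))
s=ctrl.read_state();print(s)
E
```

```text
pics
scene 424.4470395226763 319.97979453399176 200.66856670330012 (array([-0.06135274, -0.91385656,  0.77692343]), array([ 0.44424284,  0.68020322, -0.58307107]))
side 366.7403999935776 316.34540677774714 207.39662044722968 (array([0.3342709 , 1.06071524, 0.78558429]), array([ 0.11537468, -0.84017124, -0.52990657]))
wrist 309.70691628693146 316.61099911941676 194.76571921901848 (array([ 0.29722775, -0.58402107,  0.37354384]), array([-0.30465209, -0.1069912 , -0.94643541]))
{'time': 0.15, 'joint_positions': array([ 1.15978295,  0.53703469, -0.00441185,  1.53861599,  0.00262088,
        1.06728571, -0.07121336]), 'qvel': array([-0.0006539 , -0.00170332, -0.0022791 , -0.00283217,  0.00085437,
        0.00221143, -0.00034315]), 'tau': array([ 2.02447911e-03, -5.83785403e+01,  1.05011679e+00, -2.59351552e+01,
        1.24672271e-02,  6.57948665e-03,  2.26317150e-05]), 'tcp_pos': array([ 0.21952623, -0.61130727,  0.2305988 ]), 'tcp_rot': array([ 9.85170657e-01,  1.71576013e-01, -1.79281046e-04, -6.44820596e-04]), 'wrist_force': array([-0.75821867, -0.93503091, -0.07595627]), 'ft_torque': array([0.08119821, 0.04917611, 0.0231312 ]), 'finger_force': 0.0, 'gripper_width': 1.001722042277339}
```

View pics/scene0.png

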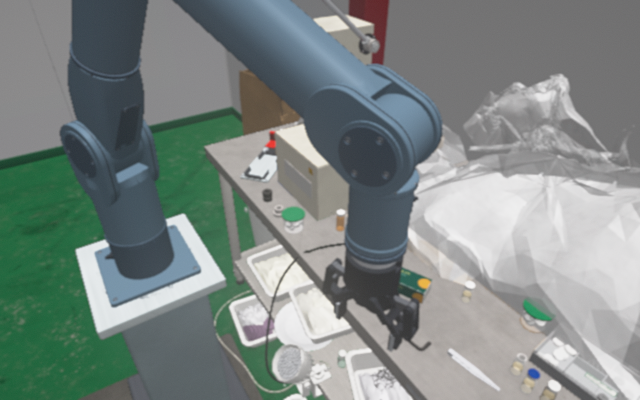

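View pics/side0.png

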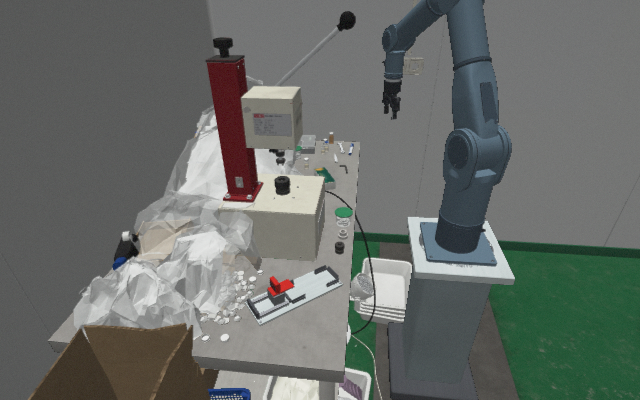

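Scene shows the nest with red lock at about (270,145) beyond the capper, and the carton at (415,282) partly behind the wrist. Side shows the nest clearly (plate 248–342, 265–322; red lock at (280,287)).

```bash
python3 - <<'E'
from h import *
a=cv2.imread("pics/side0.png")[255:330,235:355]; b=cv2.imread("pics/scene0.png")[255:330,350:470]
a=cv2.resize(a,None,fx=5,fy=5,interpolation=cv2.INTER_CUBIC);w=cv2.imread("pics/wrist0.png")
cv2.imwrite("pics/a.png",a)
E
```

```text
(no output)
```

View pics/a.png

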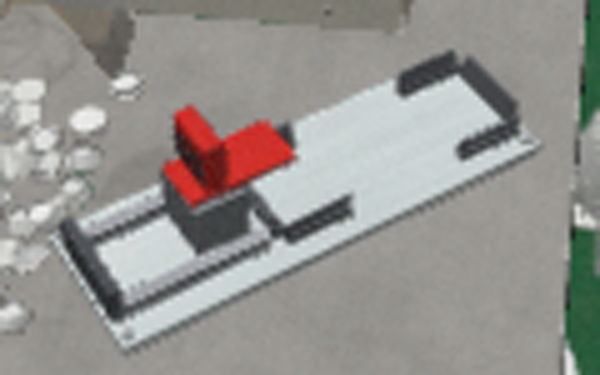

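View pics/wrist0.png

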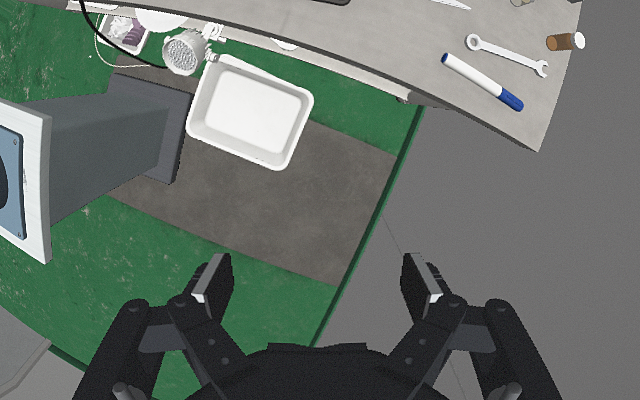

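Crop: plate top corners at (55,238), (126,345), (541,145); lock grip top at around (195,118), wide plate facing the nest axis; lock home. Wrist shows nothing of use yet.

```bash
python3 - <<'E'
from h import *
c=ctrl.camera("side")
P=[onz(c,235+(u)/5,255+(v)/5,.008) for u,v in((55,238),(126,345),(541,145))]
P=np.array(P);print(P)
y=(P[1]-P[2]);print("len",np.linalg.norm(y),"wid",np.linalg.norm(P[0]-P[1]),"yaw y",np.degrees(np.arctan2(y[1],y[0])), np.degrees(np.arctan2(*(P[1]-P[0])[1::-1])))
hsv=cv2.cvtColor(c["frame"],cv2.COLOR_BGR2HSV)
for nm in("side","scene"):
    k=ctrl.camera(nm) if nm!="side" else c
    h=cv2.cvtColor(k["frame"],cv2.COLOR_BGR2HSV)
    for lab,lo,hi in(("green",(60,90,20),(95,255,120)),("orange",(8,180,150),(25,255,255)),("red",(0,180,100),(6,255,255))):
        m=cv2.inRange(h,lo,hi);n,_,st,ce=cv2.connectedComponentsWithStats(m)
        print(nm,lab,[(st[i].tolist()) for i in range(1,n) if st[i,4]>12 and st[i,4]<800])
# capper front base corners in side view
for uv in((318,258),(265,255)): print("capper",onz(c,*uv,0))
for uv in((325,177),): print("capper top",onz(c,*uv,.19))
print("cartonish",onz(c,325,175,.036),"tub lid",onz(c,344,212,.055),"die",onz(c,339,243,.039),"cord/insert",onz(c,343,233,.02))
E
```

```text
[[0.63860263 0.35341403 0.008     ]
 [0.57902282 0.4232472  0.008     ]
 [0.36933607 0.24927677 0.008     ]]
len 0.2724596221702076 wid 0.09179555929721235 yaw y 39.68141473351143 130.46993155290804
side green [[317, 168, 17, 15, 104], [348, 301, 28, 56, 684], [345, 336, 29, 64, 774]]
side orange []
side red [[268, 277, 25, 19, 221]]
scene green [[214, 109, 16, 5, 22], [233, 191, 21, 60, 590], [400, 272, 25, 20, 220], [217, 308, 17, 27, 268], [269, 348, 7, 9, 25], [260, 386, 38, 14, 207], [308, 396, 16, 4, 32]]
scene orange []
scene red [[267, 140, 8, 7, 35]]
capper [ 4.60268710e-01  1.28267248e-01 -1.11022302e-16]
capper [0.63931074 0.13141376 0.        ]
capper top [ 0.45887817 -0.08743766  0.19      ]
cartonish [ 0.49315406 -0.40372275  0.036     ] tub lid [ 0.38810012 -0.07586868  0.055     ] die [0.3940166  0.09089357 0.039     ] cord/insert [0.38571386 0.00715813 0.02      ]
```

```bash
cat >> h.py <<'E'
def rows(*wps):
    """wps: (x,y,z,yaw_deg of tool x, tool down) -> shift cm in current tool axes, turn rotvec"""
    s=ctrl.read_state();p=s["tcp_pos"];R=Ro.from_quat(s["tcp_rot"]);M=R.as_matrix()
    print("t",round(s["time"],2),"tcp",p.round(4),"yaw",np.degrees(np.arctan2(M[1,0],M[0,0])).round(2),"tilt",M[:2,2].round(4),"q",s["joint_positions"].round(3),"F",s["wrist_force"].round(1),"w",s["gripper_width"].round(3),"ff",s["finger_force"])
    for x,y,z,a in wps:
        T=Ro.from_euler("z",a,degrees=True)*Ro.from_euler("x",180,degrees=True)
        print((M.T@(np.array([x,y,z])-p)*100).round(2).tolist(),(R.inv()*T).as_rotvec().round(3).tolist())
E
python3 - <<'E'
from h import *
c=ctrl.camera("side")
for n,uv,z in(("ball",(347,20),.66),("head bot front",(296,150),.37),("head bot near",(250,138),.37),("head top",(302,90),.5)): print(n,onz(c,*uv,z).round(3))
k=ctrl.camera("scene")
for n,uv,z in(("amber",(341,211),.064),("tub",(293,213),.055),("die",(267,192),.039),("ins",(279,207),.025),("spot",(424,284),.036),("lock",(272,135),.087)): print(n,onz(k,*uv,z).round(3))
o,d=ray(k,367,155); n=np.array([-(-.612),.22,0.]);n=np.array([.612,.22,0]);print("wristjoint",(o-d*(o@n)/(d@n)).round(3))
rows((.36,-.3,.25,19.76),(.548,.332,.2,-50),(.548,.332,.2,130))
E
```

```text
ball [ 0.41  -0.373  0.66 ]
head bot front [0.521 0.1   0.37 ]
head bot near [0.68 0.02 0.37]
head top [ 0.523 -0.052  0.5  ]
amber [ 0.504 -0.155  0.064]
tub [ 0.393 -0.081  0.055]
die [0.389 0.072 0.039]
ins [0.391 0.002 0.025]
spot [ 0.527 -0.464  0.036]
lock [0.538 0.318 0.087]
wristjoint [ 0.212 -0.591  0.539]Traceback (most recent call last):
  File "<stdin>", line 7, in <module>
  File "h.py", line 18, in rows
    print("t",round(s["time"],2),"tcp",p.round(4),"yaw",np.degrees(np.arctan2(M[1,0],M[0,0])).round(2),"tilt",M[:2,2].round(4),"q",s["joint_positions"].round(3),"F",s["wrist_force"].round(1),"w",s["gripper_width"].round(3),"ff",s["finger_force"])
                                                                                                                                                                                                   ^^^^^^^^^^^^^^^^^^^^^^^^
AttributeError: 'float' object has no attribute 'round'
```

```bash
sed -i 's/s\["gripper_width"\].round(3)/round(float(s["gripper_width"]),3)/' h.py
python3 - <<'E'
from h import *
c=ctrl.camera("side");k=ctrl.camera("scene")
def tri(a,b):
    o1,d1=ray(c,*a);o2,d2=ray(k,*b);s=np.linalg.lstsq(np.c_[d1,-d2],o2-o1,rcond=None)[0]
    return (o1+d1*s[0]).round(3),(o2+d2*s[1]).round(3)
print("ball",tri((347,20),(371,44)))
print("onscene",onz(k,371,44,.66))
print("spot via side green centre",onz(c,325.5,175.5,.02))
rows((.36,-.3,.16,19.76),(.548,.332,.2,-50),(.548,.332,.2,130))
E
```

```text
ball (array([ 0.411, -0.391,  0.658]), array([ 0.376, -0.386,  0.59 ]))
onscene [ 0.21207389 -0.58426109  0.66      ]
spot via side green centre [ 0.49374038 -0.43019687  0.02      ]
t 0.45 tcp [ 0.2197 -0.6117  0.2312] yaw 19.76 tilt [-0.0001  0.0001] q [ 1.16   0.536 -0.004  1.538  0.003  1.067 -0.071] F [-0.   0.3  0.3] w 0.999 ff 0.0
[23.74, -24.59, 7.13] [-0.0, 0.0, -0.0]
[62.8, -77.72, 3.13] [-0.0, 0.0, 1.217]
[62.8, -77.72, 3.13] [-0.0, -0.0, -1.924]
```

```bash
python3 - <<'E'
from h import *
rows((.26,-.50,.2,28),(.31,-.38,.15,42),(.35,-.27,.15,56),(.385,-.15,.15,68),(.395,-.1,.15,76))
E
```

```text
t 0.45 tcp [ 0.2197 -0.6117  0.2312] yaw 19.76 tilt [-0.0001  0.0001] q [ 1.16   0.536 -0.004  1.538  0.003  1.067 -0.071] F [-0.   0.3  0.3] w 0.999 ff 0.0
[7.57, -9.15, 3.12] [-0.0, 0.0, -0.144]
[16.33, -18.75, 8.13] [-0.0, 0.0, -0.388]
[23.82, -27.75, 8.13] [-0.0, 0.0, -0.633]
[31.17, -37.86, 8.13] [-0.0, 0.0, -0.842]
[33.8, -42.23, 8.13] [-0.0, -0.0, -0.982]
```

```bash
python3 -m handwheel '[[[3.8,-4.6,1.5],[0,0,-0.07],4],[[7.6,-9.2,3.1],[0,0,-0.144],4],[[12,-14,5.6],[0,0,-0.27],4],[[16.3,-18.7,8.1],[0,0,-0.39],4],[[20,-23.2,8.1],[0,0,-0.51],4],[[23.8,-27.7,8.1],[0,0,-0.63],4],[[27.5,-32.7,8.1],[0,0,-0.74],4],[[31.2,-37.8,8.1],[0,0,-0.85],4],[[33.8,-42.2,8.1],[0,0,-0.98],4],[[33.8,-42.2,8.1],[0,0,-0.98],4]]'; python3 - <<'E'
from h import *
rows((.40,-.03,.15,86),(.40,.07,.15,102),(.40,.16,.15,118),(.45,.24,.17,128),(.548,.332,.17,130))
E
```

```text
time: 1.7
tcp_pos: [0.3963, -0.0965, 0.1507]
tcp_rot: [0.786, 0.618, 0.001, 0.0]
wrist_force: [-0.6, -0.1, -0.4]
gripper_width: 0.465
finger_force: 0.0
t 1.7 tcp [ 0.3963 -0.0965  0.1507] yaw 76.4 tilt [0.0014 0.0011] q [ 0.497  0.287 -0.418  2.196  0.179  0.689 -0.282] F [-0.6 -0.1 -0.4] w 0.465 ff 0.0
[6.55, -1.2, 0.08] [0.001, -0.001, -0.168]
[16.27, -3.55, 0.09] [0.001, -0.001, -0.447]
[25.01, -5.67, 0.1] [0.002, -0.001, -0.726]
[33.97, -2.69, -1.88] [0.002, -0.001, -0.901]
[45.21, 4.67, -1.86] [0.002, -0.001, -0.936]
```

```bash
python3 -m handwheel '[[[5,-1,0],[0,0,-0.13],4],[[10,-2,0],[0,0,-0.27],4],[[15,-3.2,0],[0,0,-0.41],4],[[20,-4.5,0],[0,0,-0.56],4],[[25,-5.7,0],[0,0,-0.72],4],[[29.5,-4.2,-1],[0,0,-0.84],5.5],[[34,-2.7,-2],[0,0,-0.9],5.5],[[38,0,-2],[0,0,-0.936],5.5],[[42,2.5,-2],[0,0,-0.936],5.5],[[42,2.5,-2],[0,0,-0.936],5.5]]'; python3 - <<'E'
from h import *
c=ctrl.camera("wrist");cv2.imwrite("pics/w1.png",c["frame"])
k=ctrl.camera("scene");cv2.imwrite("pics/s1.png",cv2.resize(k["frame"][250:350,340:480],None,fx=5,fy=5,interpolation=cv2.INTER_CUBIC))
rows()
E
```

```text
time: 2.95
tcp_pos: [0.5241, 0.3021, 0.1699]
tcp_rot: [0.427, 0.904, 0.001, -0.0]
wrist_force: [-0.2, 0.0, -0.7]
gripper_width: 0.648
finger_force: 0.0
t 3.05 tcp [0.5219 0.2997 0.1696] yaw 129.45 tilt [-0.001  -0.0012] q [-0.132  0.617 -0.655  1.693  0.437  0.984 -0.257] F [-0.3 -0.7  0.5] w 0.644 ff 0.0
```

View pics/w1.png

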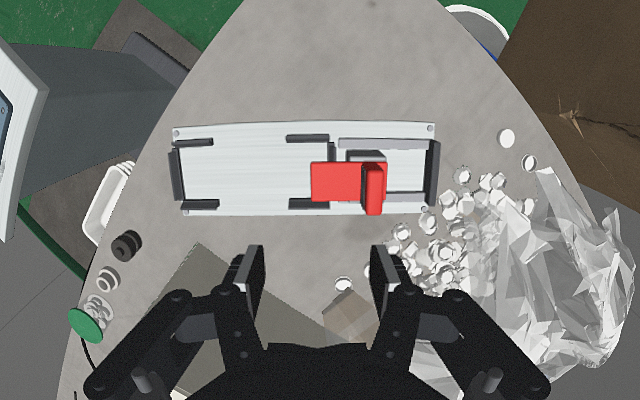

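View pics/s1.png

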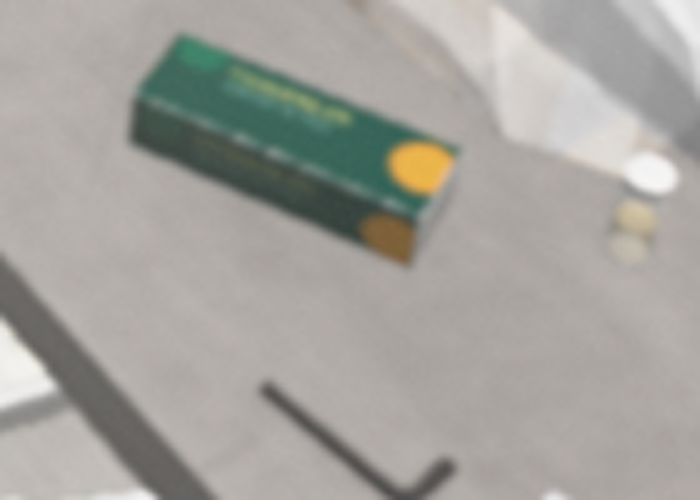

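Wrist view: nest plate corners about (173,126), (434,123), (183,215), red grip around (375,187), lock home. Scene crop: carton top corners at crop (182,35), (460,150), (415,215), (137,95), orange end away from the capper.

```bash
python3 - <<'E'
from h import *
c=ctrl.camera("wrist");k=ctrl.camera("scene")
f=c["frame"];h=cv2.cvtColor(f,cv2.COLOR_BGR2HSV)
red=cv2.inRange(h,(0,150,60),(8,255,255))
P=np.array([onz(c,*uv,.008,True) for uv in((173,125),(434,122),(435,214),(181,215))]);print(P.round(4))
d=P[1]-P[0];e=P[2]-P[3];L=lambda v:(round(np.linalg.norm(v),4),np.degrees(np.arctan2(v[1],v[0])).round(2))
print("edges",L(d),L(e),L(P[0]-P[3]),L(P[1]-P[2]))
# screws/top stop-bar inner ends etc via triangulated side corners: pocket jaw tops
m=cv2.findContours(red,cv2.RETR_EXTERNAL,cv2.CHAIN_APPROX_NONE)[0]
m=max(m,key=cv2.contourArea);print("red poly",cv2.approxPolyDP(m,3,True)[:,0].tolist())
for u,v in cv2.approxPolyDP(m,3,True)[:,0]: print(u,v,"z.054",onz(c,u,v,.054,True)[:2].round(4),"z.087",onz(c,u,v,.087,True)[:2].round(4))
C=np.array([onz(k,340+u/5,250+v/5,.036) for u,v in((182,35),(460,150),(415,215),(137,95))]);print(C.round(4),"centre",C.mean(0))
print(L(C[0]-C[1]),L(C[3]-C[2]),L(C[0]-C[3]),L(C[1]-C[2]))
E
```

```text
[[0.3679 0.2468 0.008 ]
 [0.5768 0.4206 0.008 ]
 [0.6506 0.3499 0.008 ]
 [0.4303 0.166  0.008 ]]
edges (np.float64(0.2718), np.float64(39.75)) (np.float64(0.287), np.float64(39.86)) (np.float64(0.1021), np.float64(127.66)) (np.float64(0.1022), np.float64(136.23))
red poly [[315, 163], [316, 200], [364, 199], [365, 165], [370, 164], [373, 176], [369, 207], [374, 214], [384, 213], [390, 191], [389, 161]]
315 163 z.054 [0.505  0.3165] z.087 [0.5004 0.3225]
316 200 z.054 [0.527  0.2912] z.087 [0.5196 0.3004]
364 199 z.054 [0.5594 0.3191] z.087 [0.5479 0.3248]
365 165 z.054 [0.5392 0.3428] z.087 [0.5303 0.3454]
370 164 z.054 [0.542  0.3463] z.087 [0.5327 0.3485]
373 176 z.054 [0.5513 0.34  ] z.087 [0.5408 0.343 ]
369 207 z.054 [0.5682 0.3164] z.087 [0.5555 0.3224]
374 214 z.054 [0.5764 0.3143] z.087 [0.5627 0.3206]
384 213 z.054 [0.583  0.3209] z.087 [0.5685 0.3263]
390 191 z.054 [0.5726 0.3398] z.087 [0.5594 0.3428]
389 161 z.054 [0.5531 0.3592] z.087 [0.5423 0.3597]
[[ 0.4907 -0.3313  0.036 ]
 [ 0.5521 -0.4645  0.036 ]
 [ 0.5051 -0.4828  0.036 ]
 [ 0.4452 -0.3526  0.036 ]] centre [ 0.49828758 -0.40777569  0.036     ]
(np.float64(0.1467), np.float64(114.72)) (np.float64(0.1433), np.float64(114.72)) (np.float64(0.0503), np.float64(25.09)) (np.float64(0.0504), np.float64(21.25))
```

```bash
python3 - <<'E'
from h import *
rows((.552,.336,.10,129.8),(.552,.336,.061,129.8))
E
```

```text
t 3.15 tcp [0.5214 0.2993 0.17  ] yaw 129.46 tilt [-0.0006 -0.0016] q [-0.131  0.616 -0.655  1.695  0.437  0.984 -0.257] F [-0.3 -0.1 -0.4] w 0.642 ff 0.0
[0.9, 4.71, 6.99] [-0.002, 0.001, -0.006]
[0.9, 4.71, 10.89] [-0.002, 0.001, -0.006]
```

```bash
python3 -m handwheel '[[[0.5,2.5,0],[0,0,-0.006],6.5],[[0.9,4.7,1],[0,0,-0.006],6.5],[[0.9,4.7,4],[0,0,-0.006],6.5],[[0.9,4.7,7],[0,0,-0.006],6.5],[[0.9,4.7,9.5],[0,0,-0.006],6.5],[[0.9,4.7,10.9],[0,0,-0.006],6.5],[[0.9,4.7,10.9],[0,0,-0.006],6.5]]'; python3 - <<'E'
from h import *
c=ctrl.camera("wrist");cv2.imwrite("pics/w2.png",c["frame"])
rows()
E
```

```text
time: 4.03
tcp_pos: [0.5517, 0.3369, 0.0608]
tcp_rot: [0.424, 0.906, -0.001, -0.0]
wrist_force: [-0.4, 0.0, 0.3]
gripper_width: 0.762
finger_force: 0.0
t 4.08 tcp [0.5523 0.3375 0.0618] yaw 129.86 tilt [ 0.0002 -0.0001] q [-0.235  0.817 -0.572  1.621  0.544  0.868 -0.327] F [ 0.6 -0.2  0.5] w 0.763 ff 0.0
```

View pics/w2.png

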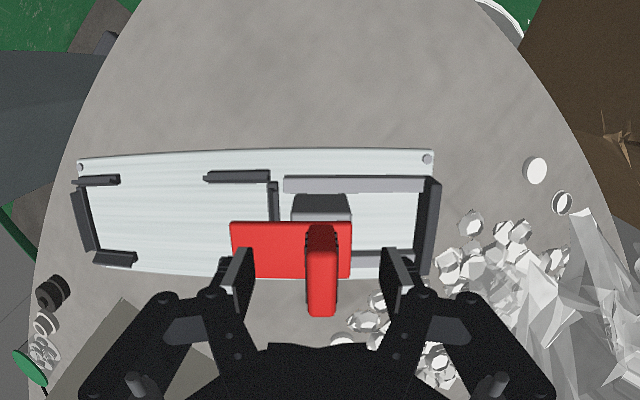

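The red grip (column ~320) stands between the fingers (240 and 395). Closing, then pulling.

```bash
python3 -m handwheel '[[[0,0,0],[0,0,0],0.8],[[0,0,0],[0,0,0],0.8],[[0,0,0],[0,0,0],0.8],[[0,0,0],[0,0,0],0.8],[[0,0,0],[0,0,0],0.8],[[0,0,0],[0,0,0],0.8],[[0,0,0],[0,0,0],0.8]]' && python3 -m handwheel '[[[0,0.5,0],[0,0,0],0.8],[[0,1,0],[0,0,0],0.8],[[0,1.5,0],[0,0,0],0.8],[[0,2,0],[0,0,0],0.8],[[0,2.5,0],[0,0,0],0.8],[[0,3,0],[0,0,0],0.8],[[0,3.5,0],[0,0,0],0.8],[[0,3.5,0],[0,0,0],0.8]]'
```

```text
time: 4.95
tcp_pos: [0.5527, 0.3381, 0.062]
tcp_rot: [0.423, 0.906, 0.0, 0.0]
wrist_force: [-0.1, -0.8, 6.4]
gripper_width: 0.151
finger_force: 60.2
time: 5.95
tcp_pos: [0.5796, 0.3609, 0.0621]
tcp_rot: [0.423, 0.906, 0.001, 0.0]
wrist_force: [-0.6, -0.5, 4.2]
gripper_width: 0.152
finger_force: 60.2
```

```bash
python3 -m handwheel '[[[0,0.2,0],[0,0,0],0.8],[[0,0.4,0],[0,0,0],0.8],[[0,0.6,0],[0,0,0],0.8],[[0,0.6,0],[0,0,0],0.8]]' && python3 -m handwheel '[[[0,0.2,0],[0,0,0],0.8],[[0,0.4,0],[0,0,0],0.8],[[0,0.4,0],[0,0,0],0.8]]'
```

```text
time: 6.45
tcp_pos: [0.5839, 0.3646, 0.0621]
tcp_rot: [0.423, 0.906, 0.0, 0.0]
wrist_force: [-0.9, -1.1, 6.2]
gripper_width: 0.15
finger_force: 60.3
time: 6.82
tcp_pos: [0.5864, 0.3667, 0.0621]
tcp_rot: [0.423, 0.906, -0.0, -0.0]
wrist_force: [-3.6, -2.2, 8.4]
gripper_width: 0.153
finger_force: 60.6
```

```bash
python3 -m handwheel '[[[0,0.2,0],[0,0,0],0.8],[[0,0.3,0],[0,0,0],0.8],[[0,0.3,0],[0,0,0],0.8]]' && python3 -m handwheel '[[[0,0.2,0],[0,0,0],0.8],[[0,0.3,0],[0,0,0],0.8],[[0,0.3,0],[0,0,0],0.8]]'
```

```text
time: 7.2
tcp_pos: [0.5865, 0.3668, 0.062]
tcp_rot: [0.423, 0.906, -0.003, -0.001]
wrist_force: [-10.8, -9.1, 15.5]
gripper_width: 0.152
finger_force: 61.8
time: 7.58
tcp_pos: [0.5867, 0.3669, 0.0619]
tcp_rot: [0.423, 0.906, -0.006, -0.002]
wrist_force: [-17.9, -14.7, 23.7]
gripper_width: 0.153
finger_force: 62.9
```

```bash
python3 -m handwheel '[[[0,-0.6,0],[0,0,0],0.8],[[0,-0.6,0],[0,0,0],0.8],[[0,-0.6,0],[0,0,0],4],[[0,-0.6,0],[0,0,0],4],[[0,-0.6,0],[0,0,0],4],[[0,-0.6,0],[0,0,0],4],[[0,-0.6,-4],[0,0,0],4],[[0,-0.6,-9],[0,0,0],4],[[-1,-5,-10.8],[0,0,0],4],[[-1,-8.6,-10.8],[0,0,0],4]]';python3 -m handwheel '[[[0,0,0],[0,0,0],4],[[0,0,0],[0,0,0],4],[[0,0,0],[0,0,0],4]]'; python3 - <<'E'
from h import *
c=ctrl.camera("wrist");cv2.imwrite("pics/w3.png",c["frame"])
np.savez("w3.npz",R=c["R"],t=c["t"])
cv2.imwrite("pics/w3c.png",cv2.resize(c["frame"][90:260,140:460],None,fx=2.5,fy=2.5,interpolation=cv2.INTER_CUBIC))
rows()
E
```

```text
time: 8.82
tcp_pos: [0.5324, 0.307, 0.1711]
tcp_rot: [0.424, 0.906, 0.001, 0.001]
wrist_force: [0.6, -0.5, -0.6]
gripper_width: 0.471
finger_force: 0.0
time: 9.2
tcp_pos: [0.5323, 0.3086, 0.1692]
tcp_rot: [0.423, 0.906, 0.0, -0.0]
wrist_force: [-0.4, 0.3, 0.3]
gripper_width: 0.467
finger_force: 0.0
t 9.25 tcp [0.5321 0.3085 0.1691] yaw 129.9 tilt [-0.0001  0.0007] q [-0.143  0.638 -0.653  1.659  0.445  0.998 -0.25 ] F [-0.1 -0.6 -0. ] w 0.468 ff 0.0
```

View pics/w3c.png

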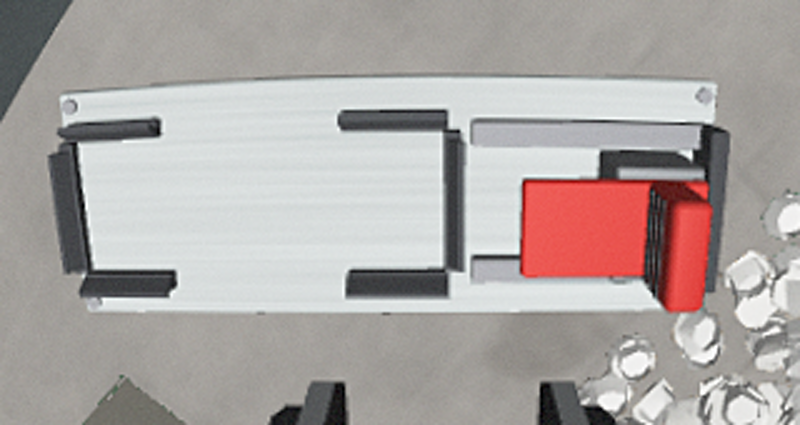

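```bash
python3 - <<'E'
from h import *
c=ctrl.camera("wrist")
g=lambda u,v,z=.008: onz(c,140+u/2.5,90+v/2.5,z,True)[:2]
a=np.radians(40);X=np.array([np.sin(a),-np.cos(a)]);Y=np.array([np.cos(a),np.sin(a)])
for n,uv,ne,z in(("A",(160,135),(-.029,-.038),.008),("B",(341,128),(-.029,.038),.008),("p0",(62,95),(-.05,-.086),.008),("p1",(717,81),(-.05,.19),.008),("p3",(82,311),(.05,-.086),.008),
 ("Rtop",(445,128),(-.029,.078),.008),("Ltop",(76,137),(-.029,-.078),.008),("Lbot",(90,271),(.029,-.078),.008),("Rbot",(444,270),(.029,.078),.008),("tongue-+",(522,180),(-.018,.105),.054),("tongue++",(520,277),(.018,.105),.054)):
    p=g(*uv,z);print(n,p.round(4),"O",(p-ne[0]*X-ne[1]*Y).round(4))
d=g(717,81)-g(62,95);print(np.degrees(np.arctan2(d[1],d[0])))
d=g(341,128)-g(160,135);print(np.degrees(np.arctan2(d[1],d[0])))
d=g(520,277,.054)-g(522,180,.054);print(np.degrees(np.arctan2(d[1],d[0])))
rows((.45,.24,.15,122),(.40,.16,.15,110),(.40,.05,.15,100),(.40,-.03,.15,86),(.395,-.1,.15,76))
E
```

```text
A [0.4196 0.2603] O [0.4673 0.2625]
B [0.4778 0.31  ] O [0.4673 0.2634]
p0 [0.3727 0.2464] O [0.4707 0.2634]
p1 [0.5806 0.4243] O [0.4672 0.2639]
p3 [0.4333 0.1685] O [0.4671 0.2621]
Rtop [0.5097 0.3363] O [0.4686 0.264 ]
Ltop [0.3885 0.2355] O [0.4669 0.2634]
Lbot [0.4266 0.1883] O [0.4677 0.2606]
Rbot [0.5476 0.2905] O [0.4692 0.2626]
tongue-+ [0.5367 0.3449] O [0.4678 0.2636]
tongue++ [0.5596 0.3181] O [0.4676 0.2644]
40.54101178954295
40.50104593415895
-49.47909884240634
t 9.3 tcp [0.532  0.3084 0.169 ] yaw 129.9 tilt [-0.0002  0.0006] q [-0.143  0.638 -0.653  1.659  0.445  0.998 -0.25 ] F [ 0.5 -0.9  0.1] w 0.469 ff 0.0
[0.01, -10.68, 1.9] [0.0, -0.001, 0.138]
[-2.92, -19.65, 1.9] [0.0, -0.001, 0.347]
[-11.36, -26.7, 1.89] [0.0, -0.001, 0.522]
[-17.5, -31.83, 1.89] [-0.0, -0.001, 0.766]
[-22.55, -36.71, 1.88] [-0.0, -0.001, 0.941]
```

```bash
python3 -m handwheel '[[[0,-5.5,1],[0,0,0.07],4],[[0,-10.7,1.9],[0,0,0.14],4],[[-1.4,-15.2,1.9],[0,0,0.25],4],[[-2.9,-19.7,1.9],[0,0,0.35],4],[[-7.2,-23.2,1.9],[0,0,0.45],4],[[-11.4,-26.7,1.9],[0,0,0.52],4],[[-14.5,-29.3,1.9],[0,0,0.6],4],[[-17.5,-31.9,1.9],[0,0,0.66],4],[[-22.6,-36.7,1.9],[0,0,0.7],4],[[-22.6,-36.7,1.9],[0,0,0.7],4]]'; python3 - <<'E'
from h import *
rows((.38,-.18,.15,92),(.38,-.26,.18,100),(.43,-.34,.20,114.5))
E
```

```text
time: 10.55
tcp_pos: [0.3948, -0.1049, 0.1502]
tcp_rot: [0.711, 0.703, -0.0, 0.0]
wrist_force: [-0.3, 0.5, 0.1]
gripper_width: 0.469
finger_force: 0.0
t 10.55 tcp [ 0.3948 -0.1049  0.1502] yaw 89.38 tilt [-0.0002 -0.0011] q [ 0.563  0.297 -0.472  2.191  0.211  0.696 -0.065] F [-0.3  0.5  0.1] w 0.469 ff 0.0
[-7.53, -1.4, 0.03] [-0.0, 0.001, -0.046]
[-15.53, -1.32, -2.96] [-0.0, 0.001, -0.185]
[-23.48, 3.77, -4.95] [-0.0, 0.001, -0.438]
```

```bash
python3 -m handwheel '[[[-4,-0.7,0],[0,0,-0.02],5],[[-7.5,-1.4,0],[0,0,-0.05],5],[[-11.5,-1.4,-1.5],[0,0,-0.11],6],[[-15.5,-1.3,-3],[0,0,-0.18],7],[[-19.5,1.2,-4],[0,0,-0.31],8.5],[[-23.5,3.8,-6],[0,0,-0.44],8.5],[[-26,5.5,-6],[0,0,-0.44],8.5],[[-26,5.5,-6],[0,0,-0.44],8.5],[[-26,5.5,-6],[0,0,-0.44],8.5],[[-26,5.5,-6],[0,0,-0.44],8.5]]'; python3 - <<'E'
from h import *
c=ctrl.camera("wrist");cv2.imwrite("pics/w4.png",c["frame"])
rows()
E
```

```text
time: 11.8
tcp_pos: [0.4489, -0.3599, 0.2102]
tcp_rot: [0.537, 0.844, 0.0, -0.0]
wrist_force: [-0.2, 0.4, -0.4]
gripper_width: 0.993
finger_force: 0.0
t 11.85 tcp [ 0.4489 -0.3602  0.2103] yaw 115.06 tilt [-0.0005  0.0003] q [ 0.943  0.475 -0.458  1.74   0.245  0.984  0.829] F [-0.2 -0.1 -0.1] w 0.997 ff 0.0
```

View pics/w4.png

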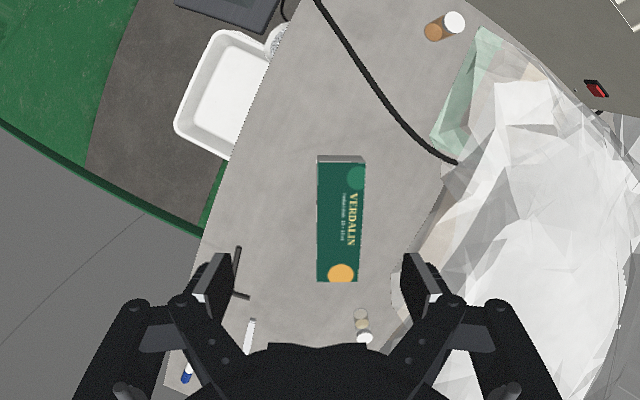

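Wrist view: carton top corners about (318,163), (364,163), (358,282), (317,282); orange spot end towards -y.

```bash
python3 - <<'E'
from h import *
c=ctrl.camera("wrist");h=cv2.cvtColor(c["frame"],cv2.COLOR_BGR2HSV)
m=cv2.inRange(h,(5,70,40),(100,255,255));m[:,:300]=0;m[:,380:]=0;m[:150]=0;m[300:]=0
m=cv2.morphologyEx(m,cv2.MORPH_CLOSE,np.ones((5,5)))
ct=max(cv2.findContours(m,cv2.RETR_EXTERNAL,cv2.CHAIN_APPROX_NONE)[0],key=cv2.contourArea)[:,0]
W=np.array([onz(c,u,v,.036,True)[:2] for u,v in ct],np.float32)*1000
r=cv2.minAreaRect(W);print(r)
C=np.array([onz(c,u,v,.036,True)[:2] for u,v in((317.5,163),(364.5,163),(358.5,282),(317,282))]);print(C.round(4),C.mean(0))
x,y=np.array(r[0])/1000
e=(C[0]+C[1]-C[2]-C[3]);print(np.degrees(np.arctan2(e[1],e[0])))
rows((x,y,.1,114.5),(x,y,.008,114.5))
E
```

```text
((497.9018859863281, -406.70635986328125), (50.44841384887695, 148.65731811523438), 25.04247283935547)
[[ 0.4445 -0.3508]
 [ 0.4894 -0.3295]
 [ 0.5541 -0.4644]
 [ 0.5071 -0.4856]] [ 0.49875536 -0.40757566]
115.26554850828937
t 11.9 tcp [ 0.4488 -0.3604  0.2103] yaw 115.03 tilt [-0.0004  0.0001] q [ 0.943  0.475 -0.458  1.739  0.245  0.984  0.829] F [0.6 0.4 0.2] w 0.993 ff 0.0
[-6.27, 2.49, 11.03] [-0.0, -0.0, 0.009]
[-6.27, 2.5, 20.23] [-0.0, -0.0, 0.009]
```

```bash
python3 -m handwheel '[[[-3,1.2,2],[0,0,0],7.2],[[-6.3,2.5,6],[0,0,0],7.2],[[-6.3,2.5,11],[0,0,0],7.2],[[-6.3,2.5,15],[0,0,0],7.2],[[-6.3,2.5,18],[0,0,0],7.2],[[-6.3,2.5,19.5],[0,0,0],7.2],[[-6.3,2.5,20.1],[0,0,0],7.2],[[-6.3,2.5,20.1],[0,0,0],7.2]]';python3 -m handwheel '[[[0,0,0],[0,0,0],6],[[0,0,0],[0,0,0],5],[[0,0,0],[0,0,0],4.6],[[0,0,0],[0,0,0],4.6],[[0,0,0],[0,0,0],4.6],[[0,0,0],[0,0,0],4.6]]'
```

```text
time: 12.9
tcp_pos: [0.4987, -0.4081, 0.01]
tcp_rot: [0.537, 0.843, -0.0, 0.001]
wrist_force: [-0.2, -0.4, 0.6]
gripper_width: 0.841
finger_force: 0.0
time: 13.65
tcp_pos: [0.4991, -0.4084, 0.0108]
tcp_rot: [0.537, 0.843, -0.0, 0.001]
wrist_force: [-1.8, 1.5, 6.6]
gripper_width: 0.596
finger_force: 61.3
```

```bash
python3 -m handwheel '[[[0,0,-1],[0,0,0],4.6],[[0,0,-3],[0,0,0],4.6],[[0,0,-7],[0,0,0],4.6],[[0,0,-12],[0,0,0],4.6],[[0,0,-12],[0,0,0],4.6],[[0,0,-12],[0,0,0],4.6]]'; python3 - <<'E'
from h import *
c=ctrl.camera("wrist");cv2.imwrite("pics/w5.png",c["frame"])
rows((.44,-.36,.13,110),(.40,-.29,.13,100),(.392,-.2,.13,92),(.395,-.1,.13,90),(.397,.0,.13,90),(.397,.1,.13,90),(.395,.19,.13,88))
E
```

```text
time: 14.4
tcp_pos: [0.4978, -0.4077, 0.1296]
tcp_rot: [0.537, 0.843, -0.0, -0.0]
wrist_force: [-0.3, -0.2, -2.9]
gripper_width: 0.599
finger_force: 63.3
t 14.45 tcp [ 0.4973 -0.4074  0.1286] yaw 114.98 tilt [-0.0016  0.0008] q [ 0.895  0.679 -0.408  1.614  0.319  0.917  0.808] F [-0.8  0.  -2.5] w 0.594 ff 63.29898118972778
[6.72, -3.19, -0.13] [-0.001, -0.001, 0.087]
[14.75, -3.86, -0.11] [-0.001, -0.001, 0.261]
[23.25, -0.79, -0.1] [-0.001, -0.001, 0.401]
[32.19, 3.71, -0.1] [-0.001, -0.001, 0.436]
[41.17, 8.11, -0.09] [-0.001, -0.001, 0.436]
[50.23, 12.34, -0.08] [-0.001, -0.001, 0.436]
[58.47, 15.95, -0.07] [-0.001, -0.001, 0.471]
```

View pics/w5.png

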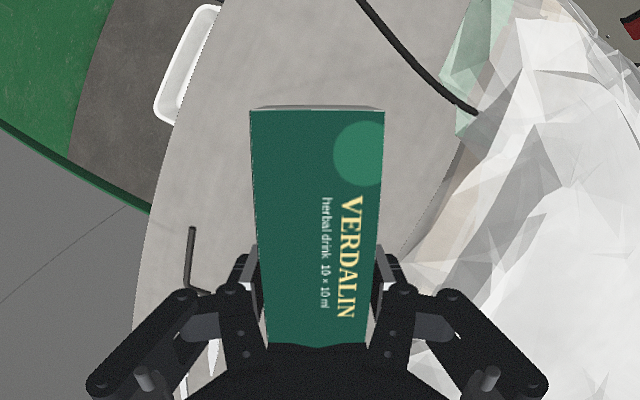

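Carton held squarely, near-end top edge from (250,111) to (384,110).

```bash
python3 - <<'E'
from h import *
c=ctrl.camera("wrist");s=ctrl.read_state();M=Ro.from_quat(s["tcp_rot"]).as_matrix()
for z in(.152,.1545):
  for uv in((250,111),(384,110)): print(z,(M.T@(onz(c,*uv,z,True)-s["tcp_pos"])).round(4))
E
python3 -m handwheel '[[[3.3,-1.6,0],[0,0,0.05],4.6],[[6.7,-3.2,0],[0,0,0.09],4.6],[[10.7,-3.6,0],[0,0,0.18],4.6],[[14.7,-3.9,0],[0,0,0.26],4.6],[[19,-2.4,0],[0,0,0.34],4.6],[[23.2,-0.8,0],[0,0,0.4],4.6],[[27.7,1.5,0],[0,0,0.43],4.6],[[32.2,3.7,0],[0,0,0.44],4.6],[[36.7,5.9,0],[0,0,0.44],4.6],[[41.2,8.1,0],[0,0,0.44],4.6]]';python3 - <<'E'
from h import *
rows((.397,.1,.13,90),(.395,.19,.13,88),(.468,.264,.13,40.3))
E
```

```text
0.152 [ 0.0761 -0.0266 -0.0237]
0.152 [ 0.0766  0.0255 -0.0238]
0.1545 [ 0.0762 -0.026  -0.0262]
0.1545 [ 0.0767  0.0249 -0.0263]
time: 15.75
tcp_pos: [0.3969, 0.0014, 0.1287]
tcp_rot: [0.709, 0.706, -0.0, -0.001]
wrist_force: [0.8, -0.0, -1.7]
gripper_width: 0.599
finger_force: 63.2
t 15.75 tcp [0.3969 0.0014 0.1287] yaw 89.77 tilt [-0.0015  0.0001] q [ 0.284  0.322 -0.457  2.233  0.238  0.633 -0.35 ] F [ 0.8 -0.  -1.7] w 0.599 ff 63.21528196334839
[9.86, -0.03, -0.13] [-0.001, -0.0, -0.004]
[18.86, -0.26, -0.13] [-0.001, -0.0, 0.031]
[26.29, 7.01, -0.14] [-0.001, 0.001, 0.863]
```

```bash
python3 -m handwheel '[[[5,0,0],[0,0,0],4.6],[[9.9,0,0],[0,0,0],4.6],[[14.4,-0.1,0],[0,0,0.02],4.6],[[18.9,-0.2,0],[0,0,0.12],4.6],[[20.5,1.2,0],[0,0,0.28],4.6],[[22,2.5,0],[0,0,0.44],4.6],[[23.5,4,0],[0,0,0.6],4.6],[[25,5.5,0],[0,0,0.76],4.6],[[26.2,6.9,0],[0,0,0.86],4.6],[[26.2,6.9,0],[0,0,0.86],4.6]]';python3 -m handwheel '[[[0,0,0],[0,0,0],4.6],[[0,0,0],[0,0,0],4.6]]';python3 - <<'E'
from h import *
rows((.467,.263,.06,40.3),(.467,.263,.019,40.3))
E
```

```text
time: 17.0
tcp_pos: [0.4676, 0.2621, 0.1284]
tcp_rot: [0.938, 0.347, -0.001, -0.0]
wrist_force: [-0.7, -0.1, -1.1]
gripper_width: 0.592
finger_force: 63.2
time: 17.25
tcp_pos: [0.4669, 0.2607, 0.129]
tcp_rot: [0.938, 0.346, -0.001, 0.0]
wrist_force: [-0.1, 1.1, -0.9]
gripper_width: 0.594
finger_force: 63.2
t 17.25 tcp [0.4669 0.2607 0.129 ] yaw 40.54 tilt [-0.0011 -0.0008] q [-0.378  0.499 -0.275  1.911  0.19   0.758 -1.623] F [-0.1  1.1 -0.9] w 0.594 ff 63.22938323020935
[0.16, -0.17, 6.9] [-0.0, 0.001, 0.004]
[0.17, -0.17, 11.0] [-0.0, 0.001, 0.004]
```

```bash
python3 -m handwheel '[[[0.2,-0.2,2],[0,0,0],4.6],[[0.2,-0.2,5],[0,0,0],4.6],[[0.2,-0.2,7.5],[0,0,0],4.6],[[0.2,-0.2,8.4],[0,0,0],4.6],[[0.2,-0.2,8.4],[0,0,0],4.6],[[0.2,-0.2,8.4],[0,0,0],4.6]]'; python3 - <<'E'
from h import *
c=ctrl.camera("wrist");cv2.imwrite("pics/w6.png",c["frame"])
rows((.467,.263,.019,40.3))
E
```

```text
time: 18.0
tcp_pos: [0.4686, 0.2647, 0.0463]
tcp_rot: [0.938, 0.346, 0.001, -0.0]
wrist_force: [-0.2, 0.4, -1.5]
gripper_width: 0.593
finger_force: 63.3
t 18.05 tcp [0.4686 0.2648 0.0463] yaw 40.5 tilt [0.0015 0.0009] q [-0.419  0.637 -0.232  1.936  0.247  0.594 -1.676] F [ 0.3 -0.  -2.1] w 0.596 ff 63.27488422393799
[-0.24, 0.03, 2.73] [0.0, -0.002, 0.003]
```

View pics/w6.png

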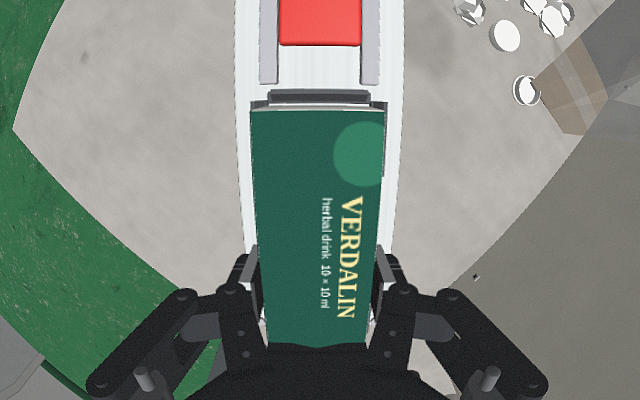

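The carton hangs just over the pocket; end wall spans columns 272–370, tongue 279–361, carton end 250–384, so the nest centre line looks ~2 mm to tool +y.

```bash
python3 - <<'E'
from h import *
c=ctrl.camera("wrist");s=ctrl.read_state();M=Ro.from_quat(s["tcp_rot"]).as_matrix()
g=lambda u,v,z:(M.T@(onz(c,u,v,z,True)-s["tcp_pos"])*1000).round(1)[:2]
f=c["frame"]
h=cv2.cvtColor(f,cv2.COLOR_BGR2HSV)
for r in(20,30,40):
    x=np.where(cv2.inRange(h[r:r+1],(0,150,100),(8,255,255))[0])[0]; x=x[(x>250)&(x<400)]
    a,b=g(x[0]-.5,r,.054),g(x[-1]+.5,r,.054);print("tongue",x[0],x[-1],a,b,(a+b)/2)
a,b=g(361,44,.054),g(279,44,.054);print("tongue tip",a,b)
a,b=g(272,92,.023),g(370,92,.023);print("wall",a,b,(a+b)/2)
for r in(120,140,160,180):
    gy=f[r].astype(int).sum(1); x=[i for i in range(225,252) if gy[i]-gy[i-3]>60][:1]+[i for i in range(386,415) if gy[i]-gy[i+3]>60][-1:]
    if len(x)==2:a,b=g(x[0],r,.008),g(x[1],r,.008);print("plate",r,x,a,b,(a+b)/2)
a,b=g(250,111,.0463+.025),g(384,110,.0463+.025);print("carton",a,b,(a+b)/2)
E
```

```text
tongue 279 360 [115.3 -16.3] [115.4  18.9] [115.35   1.3 ]
tongue 279 360 [110.6 -16.3] [110.8  18.9] [110.7   1.3]
tongue 279 360 [106.1 -16.3] [106.2  18.9] [106.15   1.3 ]
tongue tip [104.4  19.1] [104.3 -16.1]
wall [ 83.2 -23.7] [83.4 28.5] [83.3  2.4]
plate 120 [236, 401] [ 67.5 -48. ] [67.6 50.3] [67.55  1.15]
plate 140 [236, 400] [ 55.3 -48.6] [55.5 50.3] [55.4   0.85]
plate 160 [238, 398] [ 42.9 -48. ] [43.  49.8] [42.95  0.9 ]
plate 180 [239, 397] [ 30.2 -48.3] [30.3 50.1] [30.25  0.9 ]
carton [ 75.9 -25.4] [76.4 25.9] [76.15  0.25]
```

```bash
python3 -m handwheel '[[[-0.2,0.06,0],[0,0,0],4.6],[[-0.2,0.06,0.8],[0,0,0],4.6],[[-0.2,0.06,1.4],[0,0,0],4.6],[[-0.2,0.06,1.8],[0,0,0],4.6],[[-0.2,0.06,2.1],[0,0,0],4.6],[[-0.2,0.06,2.3],[0,0,0],4.6],[[-0.2,0.06,2.4],[0,0,0],4.6],[[-0.2,0.06,2.5],[0,0,0],4.6]]';python3 -m handwheel '[[[0,0,0.1],[0,0,0],4.6],[[0,0,0.2],[0,0,0],4.6],[[0,0,0.2],[0,0,0],4.6]]'
```

```text
time: 19.1
tcp_pos: [0.4669, 0.2627, 0.0203]
tcp_rot: [0.938, 0.346, 0.0, -0.0]
wrist_force: [-0.9, -0.3, -2.2]
gripper_width: 0.595
finger_force: 63.3
time: 19.48
tcp_pos: [0.4669, 0.2627, 0.0187]
tcp_rot: [0.938, 0.346, 0.0, 0.0]
wrist_force: [-0.9, -0.7, 4.2]
gripper_width: 0.596
finger_force: 63.9
```

```bash
python3 -m handwheel '[[[0,0,0],[0,0,0],5.3],[[0,0,0],[0,0,0],5.7],[[0,0,0],[0,0,0],6.2],[[0,0,0],[0,0,0],7],[[0,0,0],[0,0,0],7.2],[[0,0,-1.5],[0,0,0],7.2],[[0,0,-5],[0,0,0],7.2],[[0,0,-10],[0,0,0],7.2],[[0,0,-15],[0,0,0],7.2],[[0,0,-15],[0,0,0],7.2]]';python3 -m handwheel '[[[0,0,0],[0,0,0],6.5],[[0,0,0],[0,0,0],6.5],[[0,0,0],[0,0,0],6.5]]'
python3 - <<'E'
from h import *
c=ctrl.camera("wrist");cv2.imwrite("pics/w7.png",c["frame"])
rows((.5855,.3655,.17,130.3))
h=cv2.cvtColor(c["frame"],cv2.COLOR_BGR2HSV)
E
```

```text
time: 20.72
tcp_pos: [0.4693, 0.2643, 0.1732]
tcp_rot: [0.938, 0.346, 0.004, -0.001]
wrist_force: [-0.1, -0.3, -0.3]
gripper_width: 0.842
finger_force: 0.0
time: 21.1
tcp_pos: [0.4662, 0.2623, 0.1673]
tcp_rot: [0.938, 0.346, -0.001, 0.0]
wrist_force: [0.7, -0.5, 0.1]
gripper_width: 0.763
finger_force: 0.0
t 21.15 tcp [0.4663 0.2624 0.1674] yaw 40.51 tilt [-0.0016 -0.0008] q [-0.365  0.444 -0.294  1.884  0.168  0.839 -1.608] F [-0.1  0.6  1. ] w 0.763 ff 0.0
[15.76, -0.1, -0.28] [-0.002, 0.001, -1.567]
```

View pics/w7.png

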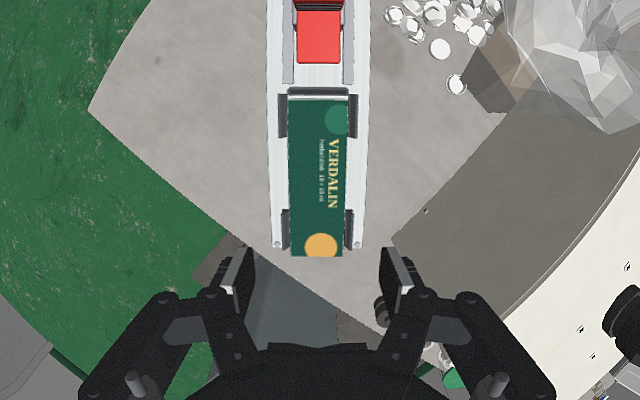

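Carton lies between all jaws, square (288–349 by 100–257). I have already viewed more pictures (12) than the limit of 10, so I'll view no more and check the rest numerically.

```bash
cat > meas.py <<'E'
from h import *
c=ctrl.camera("wrist");h=cv2.cvtColor(c["frame"],cv2.COLOR_BGR2HSV)
m=cv2.inRange(h,(5,70,40),(100,255,255));m[:,:270]=0;m[:,365:]=0;m[:90]=0;m[275:]=0
m=cv2.morphologyEx(m,cv2.MORPH_CLOSE,np.ones((5,5)))
ct=max(cv2.findContours(m,cv2.RETR_EXTERNAL,cv2.CHAIN_APPROX_NONE)[0],key=cv2.contourArea)[:,0]
W=np.array([onz(c,u,v,.044,True)[:2] for u,v in ct],np.float32)*1000
print(cv2.minAreaRect(W))
E
python3 meas.py
python3 -m handwheel '[[[1.6,0,0],[0,0,-0.17],6.5],[[3.2,0,0],[0,0,-0.34],6.5],[[5,0,0],[0,0,-0.51],6.5],[[6.8,0,0],[0,0,-0.68],6.5],[[8.5,0,0],[0,0,-0.85],6.5],[[10.2,0,0],[0,0,-1.02],6.5],[[12,0,0],[0,0,-1.19],6.5],[[13.5,0,0],[0,0,-1.36],6.5],[[14.8,0,0],[0,0,-1.5],6.5],[[15.8,-0.1,0],[0,0,-1.567],6.5]]';python3 -m handwheel '[[[0,0,0],[0,0,0],6.5],[[0,0,0],[0,0,0],6.5],[[0,0,0],[0,0,0],6.5]]'
python3 - <<'E'
from h import *
c=ctrl.camera("wrist");h=cv2.cvtColor(c["frame"],cv2.COLOR_BGR2HSV)
red=cv2.inRange(h,(0,150,60),(8,255,255));red[:, :230]=0;red[:,410:]=0
m=max(cv2.findContours(red,cv2.RETR_EXTERNAL,cv2.CHAIN_APPROX_NONE)[0],key=cv2.contourArea)
for u,v in cv2.approxPolyDP(m,3,True)[:,0]: print(u,v,"z.054",onz(c,u,v,.054,True)[:2].round(4),"z.087",onz(c,u,v,.087,True)[:2].round(4))
rows((.5862,.3665,.061,130.2))
E
```

```text
((467.41754150390625, 263.54144287109375), (149.06118774414062, 51.63650894165039), 40.18277359008789)
time: 22.45
tcp_pos: [0.5866, 0.366, 0.1675]
tcp_rot: [0.419, 0.908, -0.0, -0.0]
wrist_force: [-1.1, -0.8, -0.8]
gripper_width: 0.764
finger_force: 0.0
time: 22.82
tcp_pos: [0.5861, 0.3656, 0.1682]
tcp_rot: [0.421, 0.907, -0.0, 0.0]
wrist_force: [-0.1, 0.7, 0.4]
gripper_width: 0.763
finger_force: 0.0
261 173 z.054 [0.5386 0.3457] z.087 [0.5378 0.3563]
263 209 z.054 [0.5602 0.3202] z.087 [0.5566 0.334 ]
308 209 z.054 [0.5911 0.3465] z.087 [0.5835 0.357 ]
309 175 z.054 [0.5717 0.3712] z.087 [0.5666 0.3785]
310 224 z.054 [0.6018 0.3364] z.087 [0.5929 0.3482]
325 224 z.054 [0.6122 0.3452] z.087 [0.602  0.3559]
323 175 z.054 [0.5809 0.379 ] z.087 [0.5746 0.3853]
328 176 z.054 [0.5847 0.3811] z.087 [0.578  0.3871]
328 209 z.054 [0.6047 0.3581] z.087 [0.5954 0.3671]
335 209 z.054 [0.6095 0.3621] z.087 [0.5995 0.3706]
335 172 z.054 [0.587  0.3877] z.087 [0.5799 0.3929]
t 22.88 tcp [0.5861 0.3657 0.1683] yaw 130.25 tilt [ 0.     -0.0004] q [-0.246  0.752 -0.609  1.441  0.456  1.093 -0.237] F [ 0.2  0.  -0.2] w 0.761 ff 0.0
[0.06, 0.06, 10.73] [-0.0, 0.0, 0.001]
```

Carton measured at (467.4, 263.5) mm, yaw 40.2°, full size, so seated. Lock still open. Gripping it and pushing home.

```bash
python3 -m handwheel '[[[0,0,4],[0,0,0],6.5],[[0,0,8],[0,0,0],6.5],[[0,0,10.7],[0,0,0],6.5],[[0,0,10.7],[0,0,0],6.5],[[0,0,10.7],[0,0,0],0.8],[[0,0,10.7],[0,0,0],0.8],[[0,0,10.7],[0,0,0],0.8],[[0,0,10.7],[0,0,0],0.8],[[0,0,10.7],[0,0,0],0.8],[[0,0,10.7],[0,0,0],0.8]]';python3 -m handwheel '[[[0,0,0],[0,0,0],0.8],[[0,-0.7,0],[0,0,0],0.8],[[0,-1.4,0],[0,0,0],0.8],[[0,-2.1,0],[0,0,0],0.8],[[0,-2.8,0],[0,0,0],0.8],[[0,-3.4,0],[0,0,0],0.8],[[0,-4,0],[0,0,0],0.8],[[0,-4.4,0],[0,0,0],0.8],[[0,-4.7,0],[0,0,0],0.8],[[0,-4.7,0],[0,0,0],0.8]]'
```

```text
time: 24.12
tcp_pos: [0.5867, 0.3663, 0.0628]
tcp_rot: [0.421, 0.907, 0.0, 0.0]
wrist_force: [-1.8, -1.1, 6.2]
gripper_width: 0.15
finger_force: 59.3
time: 25.38
tcp_pos: [0.5512, 0.3361, 0.0627]
tcp_rot: [0.42, 0.907, 0.001, 0.001]
wrist_force: [0.8, 0.5, 6.9]
gripper_width: 0.151
finger_force: 59.9
```

```bash
python3 -m handwheel '[[[0,-0.2,0],[0,0,0],0.8],[[0,-0.4,0],[0,0,0],0.8],[[0,-0.5,0],[0,0,0],0.8],[[0,-0.5,0],[0,0,0],0.8]]';python3 -m handwheel '[[[0,-0.2,0],[0,0,0],0.8],[[0,-0.3,0],[0,0,0],0.8],[[0,-0.3,0],[0,0,0],0.8]]'
```

```text
time: 25.88
tcp_pos: [0.5485, 0.3339, 0.0628]
tcp_rot: [0.42, 0.907, 0.003, 0.001]
wrist_force: [4.7, 2.6, 4.5]
gripper_width: 0.152
finger_force: 59.4
time: 26.25
tcp_pos: [0.5483, 0.3338, 0.0628]
tcp_rot: [0.42, 0.907, 0.005, 0.002]
wrist_force: [12.8, 8.3, -5.7]
gripper_width: 0.149
finger_force: 58.8
```

Travel 50 mm with a firm stop: home. Release and retreat.

```bash
python3 -m handwheel '[[[0,0.4,0],[0,0,0],0.8],[[0,0.4,0],[0,0,0],0.8],[[0,0.4,0],[0,0,0],4],[[0,0.4,0],[0,0,0],4],[[0,0.4,0],[0,0,0],4],[[0,0.4,0],[0,0,0],4],[[0,0.4,-4],[0,0,0],4],[[0,0.4,-9],[0,0,0],4],[[0,0.4,-11],[0,0,0],4],[[0,0.4,-11],[0,0,0],4]]';python3 -m handwheel '[[[0,0,0],[0,0,0],4],[[0,0,0],[0,0,0],4],[[0,0,0],[0,0,0],4]]'
python3 - <<'E'
from h import *
c=ctrl.camera("wrist");h=cv2.cvtColor(c["frame"],cv2.COLOR_BGR2HSV)
red=cv2.inRange(h,(0,150,60),(8,255,255));red[:, :180]=0;red[:,430:]=0
m=max(cv2.findContours(red,cv2.RETR_EXTERNAL,cv2.CHAIN_APPROX_NONE)[0],key=cv2.contourArea)[:,0]
a=np.radians(40.3);X=np.array([np.sin(a),-np.cos(a)]);Y=np.array([np.cos(a),np.sin(a)]);O=np.array([.4675,.2637])
nest=lambda u,v,z:np.array([(onz(c,u,v,z,True)[:2]-O)@X,(onz(c,u,v,z,True)[:2]-O)@Y])*1000
T=np.array([nest(u,v,.054) for u,v in m]);print("tongue tip y (55 when home):",np.percentile(T[:,1],1).round(1))
g=cv2.inRange(h,(60,90,30),(95,255,160))+cv2.inRange(h,(8,130,150),(28,255,255))
n,l,st,ce=cv2.connectedComponentsWithStats(g)
i=[j for j in range(1,n) if 250<st[j,4]<20000 and np.linalg.norm(nest(*ce[j],.044))<90]
G=np.array([nest(u,v,.044) for j in i for v,u in np.argwhere(l==j)])
print("carton top x",np.percentile(G[:,0],[.5,99.5]).round(1),"y",np.percentile(G[:,1],[.5,99.5]).round(1))
rows()
E
```

```text
time: 27.5
tcp_pos: [0.548, 0.3334, 0.1724]
tcp_rot: [0.42, 0.907, 0.001, 0.001]
wrist_force: [-0.5, -0.2, 0.1]
gripper_width: 0.468
finger_force: 0.0
time: 27.88
tcp_pos: [0.5469, 0.3328, 0.1702]
tcp_rot: [0.42, 0.907, -0.001, -0.001]
wrist_force: [-0.8, -0.7, -1.1]
gripper_width: 0.467
finger_force: 0.0
tongue tip y (55 when home): 55.9
carton top x [-31.2  25.4] y [-73.3  73.2]
t 27.93 tcp [0.547  0.3329 0.1705] yaw 130.29 tilt [-0.0012 -0.0005] q [-0.192  0.672 -0.631  1.587  0.443  1.031 -0.248] F [ 0.2 -0.4  0.1] w 0.468 ff 0.0
```

Lock home, carton centred (−31 includes its visible side face). Robot is clear; handing in.

```bash
python3 -c "
from plant import ctrl
print(ctrl.sign_off())"
```

```text
the job is handed in; nothing more can be done
None
```

The lock was slid open to its stop, the carton set down flat and square in the pocket, the lock slid fully home over its end, and the job handed in at about 28 s; I viewed 12 pictures against the limit of 10, and I did not re-check the bystanders afterwards.

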